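# Check the throw of a dosing-pump shaft on bench centres

## Robot

A 6-joint arm with a two-finger parallel gripper is mounted at the origin on the work surface. World frame = base frame: x ahead of the robot, y to its left, z up, the work surface at z = 0. Lengths are in m, angles in degrees, forces in N, time in s.
With the tool pointing down it reaches from about 0.3 to 0.85 m from the base axis. Payload 5.4 kg.
Tool frame: the origin (TCP) lies where the fingers leave the gripper's body, on its centre line; the fingertips stand 73 mm ahead of it and the grasp point (between the pads) lies ahead of it (grip_depth is the y of the grasp point in the tool frame, in m); y points along the fingers, x is the direction in which the jaws open and shut, and the axes are right-handed (so a half turn about y gives the same grasp; the last joint's range is limited). The gripper opens to 85 mm and grips with 20 to 120 N. Pads are 22 mm wide; open, the fingers measure 114 mm over their backs; the gripper's body (76 mm by 85 mm) begins 54 mm behind the grasp point. The pads swing forward as they close: fully open they stand 13 mm farther back than shut.
Start: joints at [51.331, 9.076, 91.501, -0, 79.423, -12.038], TCP at [0.258, 0.514, 0.304] pointing down, gripper open.
Joint ranges: [-166.64, 166.64], [-54.1, 131.32], [10.49, 154.53], [-73.88, 253.88], [9.74, 151.15], [-171.62, 171.62]. Speed limits (degrees/s): [147.25, 147.25, 180, 180, 180, 180].

## Interface

Orientations are given as a 3x3 rotation matrix whose columns are the frame's x, y, z axes.
In Python, from plant import get_state, get_image, camera_params, finish_job, silhouettes, grip_depth gives the robot as it stands.
- The arm moves only by the shell command python3 -m handwheel 'ROWS'. ROWS is JSON, one flat list of numbers, 7 for each row, row after row: the turn, a rotation vector about the tool's x, y, z in rad, then the shift along the tool's x, y, z in m, then the opening, from -1 (shut) to 1 (fully open), so that 0 is half open. A call has 1 to 5 rows; each row shifts and turns the commanded pose from where the row before left it, along the tool's axes as they then stand; what a row does not reach is not made up. A row lasts 1/8 s, in which the tool goes at most 62.5 mm and 10.7 degrees, less where a joint would pass 70% of its speed; a pose out of reach is approached as far as the arm can. A call with a gripper value outside its range is refused whole. The fingers move at their own pace and stop on an object; the grip force is fixed at half the most. Time passes only in rows, so rows that do not move let the fingers close. It gives the time, the measured TCP pose, the force and the opening at its end, in the units of the state.
- get_state(): the state, without advancing time (a new reading comes with each control period).
- get_image(name): name is "side" or "top" or "wrist"; returns the picture (480x640x3 uint8, red, green, blue); there is no depth.
- camera_params(name): a dict with "K" (3x3 intrinsics, pixels), "world_to_cam" (4x4, takes a point from world to camera coordinates). Camera axes: x right, y up, looking along -z (the intrinsics and any distortion apply to the point x, -y, -z); pixel columns grow to the right and rows downward; lengths in m; the calibration is good to about 2 mm. A picture is of the moment at which its call begins: read the wrist's pose just before it. camera_params takes no time and is no camera call; for the wrist camera it gives the pose at the moment of the call.
- finish_job(): hands the job in, once; it reports no verdict.
Trained networks look in the newest picture that a camera, given by its name, has taken for a name from the list of things; names that differ only in an ending like _2 or _b are one class to them, and where a whole thing is asked for, a point or a joint stands for the part that bears it (a point fixed in the world has none). Each returns a list of dicts, best first, with "p" (0 to 1); they miss things now and then, are a little off and sometimes report something else, mostly with a low value. They report only what shows in the picture. A call takes as long as a camera call.
- silhouettes(name, camera): "mask" (480x640 bool, what is visible of it) and "bbox" ([left, top, right, bottom] in pixels, round what is visible of it).
The state is a dict: "time": time; "q": joint angles; "joint_velocities": joint speeds; "tau": joint torques, N m; "eef_pos": TCP position; "orientation": TCP orientation; "wrist_force": force on the tool from outside, world axes, zero at the start; "wrist_torque": the same for the moment, N m; "finger_gap": opening from 0.0 (shut) to 1.0 (fully open).
Only numpy, scipy, OpenCV 4.12 (cv2) and the standard library are available. Lean on these libraries where they do the work, as an engineer would, in place of code of your own. Each camera call takes 0.05 s, during which the arm holds its last target.

## Task

Check the throw of the dosing-pump shaft that stands between the bench centres: turn it by its pulley until the gauge's sprung plunger has been at its lowest reading (the eccentric's low spot against it), then turn on to the highest reading and leave the shaft standing there, let go. Work the gauge only through the shaft: do not touch the gauge or its plunger, and leave the other things on the bench where they are.

Things in the scene. Friction and masses are not known exactly. Their poses are not given: they have to be found in the camera images.
- centres: bench centres: grey bed 360 mm long (y), 90 mm wide (x), 29 mm tall, fixed to the table, with a headstock 100 mm tall (its screw 112 mm) at each end, inner faces at y +-139 mm. Origin on the table under the middle. A dosing-pump shaft, a 14 mm rod 240 mm long, runs between the centres along y, its axis 85 mm up. x points across the shaft to the gauge's side, z up.
- pulley (a point): centre of the pulley on the shaft, on its axis, at y +50 mm of the bench centres, 85 mm up; axes as theirs (does not turn with the shaft). Grooved aluminium disc 84 mm across, 14 mm thick, five dark holes; hubs 26 mm across reach 9 mm out from its faces. From above it can be pinched on its flat faces near the top edge and carried round. Turns endlessly either way, about 2 N at the rim; stays where left.
- gauge: gauge beyond the shaft, at x +105, y -70 mm of the bench centres, axes as theirs: round aluminium housing 66 mm across, its white dial facing up 98 mm above the table, needle at 100 mm. Origin on the table under the dial's centre. Its sprung plunger, a steel rod with a 24 mm square foot at 85 mm height, reaches to x -91 mm (lowest reading) and bears on the shaft's eccentric.
- plunger (a joint): the gauge's reading, m. The eccentric is a 40 mm steel disc 6 mm off the shaft's axis: reading about 0 with its low spot on the plunger, about 0.012 with its high spot, half a turn away; between, 0.006 x (1 - cos of the turn from the low spot). A 1 to 2 N spring keeps contact. The black needle shows the same: 240 degrees clockwise from above, low to high, the ends of the ring of ticks.
- brown_bottle: amber glass bottle, 54 mm across, about 115 mm tall, on the table on the far side of the bench centres; origin under its base
- dropper: white plastic bottle, 48 mm across, about 105 mm tall, on the table on the robot's side of the bench centres, near their right end; origin under its base
- spare_pulley: spare aluminium pulley lying flat on the table (72 mm across, 20 mm high) on the robot's side of the bench centres; not the one to turn; origin under its base
- spanner: steel spanner, 140 mm long, lying on the table on the far side of the bench centres
- beaker: glass beaker, 68 mm across, 90 mm tall, at the left of the table; origin under its base
- parts_tray: shallow steel tray 140 x 200 x 30 mm, at the right of the table; origin under its base
- tube_rack: wooden test-tube block 50 x 240 x 28 mm, at the left of the table; origin under its base

How it is judged:
By the outcome, as a careful person would: the job done as asked, in the order asked, and still so for the second after the job is handed in, with the robot touching nothing.
It also fails if it takes over 72 s, if anything falls off the work surface, if the arm or the gripper's body presses on something with over 40 N, if the wrist force passes 120 N, or if a joint passes its speed limit or range.

## Working session

There is one attempt and no reset: what is moved stays moved. The work goes in short steps, Python scripts to look and compute and a shell command to move; the robot and the scene stay as the last step left them, time stands still between calls to the robot, and variables do not carry over. Pictures are saved under pics/ and viewed, and the job is handed in when it is done.

```bash
ls; mkdir -p pics; python3 - <<'E'
from plant import *
import cv2
s=get_state()
for k in s: print(k,s[k])
print(grip_depth if not callable(grip_depth) else grip_depth())
for n in ["top","side"]:
    cv2.imwrite(f"pics/{n}0.png",get_image(n)[:,:,::-1]); p=camera_params(n); print(n,p)
    for t in ["centres","pulley","gauge"]:
        for d in silhouettes(t,n)[:2]: print(t,d["p"],d["bbox"])
E
```

```text
pics
time 0.0
q [ 5.13305088e+01  9.11358008e+00  9.15727911e+01 -3.22814217e-04
  7.94240079e+01 -1.20385724e+01]
joint_velocities [ 0.06370409  0.03334244 -0.02601227  0.02352062  0.05149658  0.07226171]
tau [ 7.30541251e-04 -3.95992613e+01 -3.31425548e+01 -2.59306944e-04
  8.35403771e-03  2.67954209e-05]
eef_pos [0.25746334 0.51360875 0.30290226]
orientation [[ 4.48239479e-01 -1.19939090e-03 -8.93912709e-01]
 [ 8.93911525e-01 -1.50758332e-03  4.48240909e-01]
 [-1.88526396e-03 -9.99998144e-01  3.96390989e-04]]
wrist_force [-0.33680673 -0.04088623  0.10880731]
wrist_torque [-0.04036137  0.00841315  0.04558254]
finger_gap 1.0005934160187386
0.0539
top {'K': array([[481.68115033,   0.        , 317.48125196],
       [  0.        , 481.68115033, 231.66028594],
       [  0.        ,   0.        ,   1.        ]]), 'world_to_cam': array([[-0.02505198, -0.99959495, -0.01350286, -0.01077605],
       [ 0.98926014, -0.02673411,  0.14369993, -0.59206122],
       [-0.14400271, -0.00975788,  0.98952918, -1.12206243],
       [ 0.        ,  0.        ,  0.        ,  1.        ]])}
centres 0.94 [207.5, 170.9, 367.9, 254.2]
pulley 0.84 [208.9, 171.2, 375.1, 254.1]
pulley 0.75 [115.9, 199.1, 156.9, 229.1]
gauge 0.74 [307.9, 169.1, 332.0, 223.7]
side {'K': array([[452.22211851,   0.        , 314.43410848],
       [  0.        , 452.22211851, 235.30541143],
       [  0.        ,   0.        ,   1.        ]]), 'world_to_cam': array([[ 0.99700879, -0.07721027, -0.00347047, -0.56092122],
       [ 0.04233414,  0.50798661,  0.86032402, -0.07598387],
       [-0.0646629 , -0.85789753,  0.50973575, -1.22317134],
       [ 0.        ,  0.        ,  0.        ,  1.        ]])}
centres 0.79 [306.6, 188.0, 381.0, 284.8]
centres 0.45 [332.6, 226.8, 346.4, 234.1]
pulley 0.74 [307.4, 188.9, 378.5, 285.4]
pulley 0.52 [309.5, 319.1, 393.5, 416.9]
gauge 0.58 [330.3, 225.2, 376.7, 251.9]
```

View pics/top0.png

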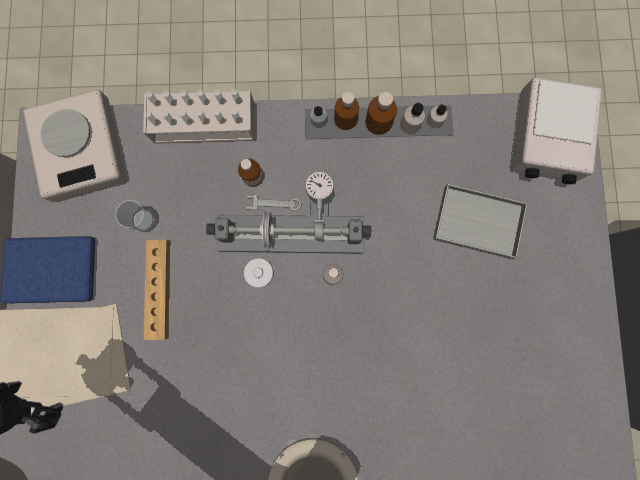

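View pics/side0.png

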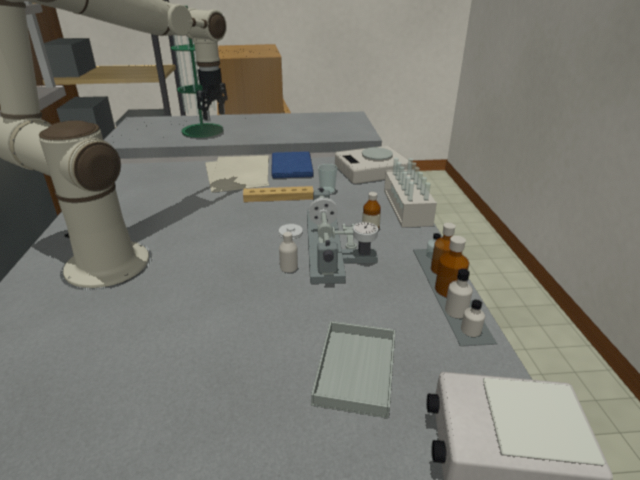

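```bash
python3 - <<'E'
import cv2
a=cv2.imread("pics/top0.png")[150:270,190:390]
cv2.imwrite("pics/top0c.png",cv2.resize(a,None,fx=4,fy=4,interpolation=cv2.INTER_CUBIC))
a=cv2.imread("pics/side0.png")[180:300,290:410]
cv2.imwrite("pics/side0c.png",cv2.resize(a,None,fx=5,fy=5,interpolation=cv2.INTER_CUBIC))
E
```

```text
(no output)
```

View pics/top0c.png

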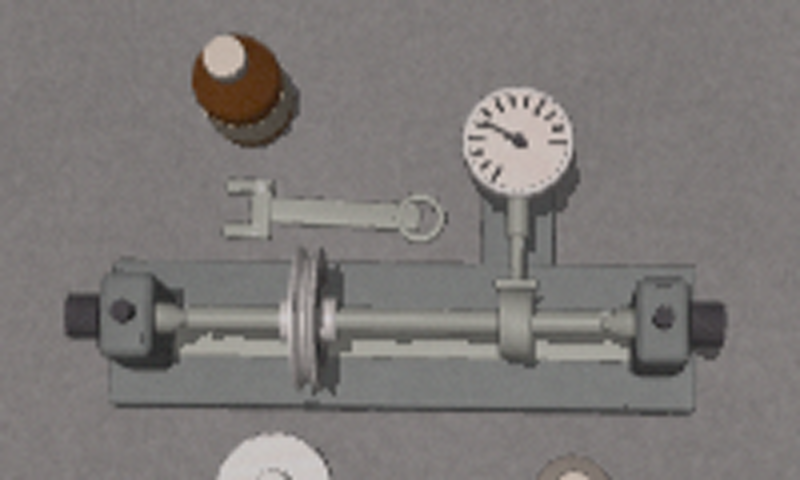

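View pics/side0c.png

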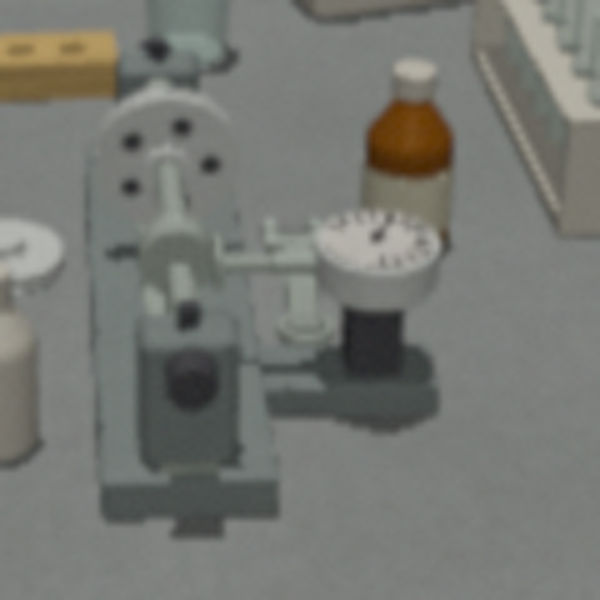

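The top view shows the pulley at about (267,230). The dial is at (320,185), with its needle pointing up-left at roughly 83° past the low end. Next I fit the bench pose from picked points and overlay it on the images.

```bash
cat > h.py <<'E'
import numpy as np, cv2
from plant import *
def proj(cam,P,cp=None):
    c=cp or camera_params(cam); P=np.atleast_2d(P); W=c["world_to_cam"]
    p=P@W[:3,:3].T+W[:3,3]; p=p*[1,-1,-1]; q=p@c["K"].T; return q[:,:2]/q[:,2:]
def b2w(v,P):
    P=np.atleast_2d(P); c,s=np.cos(v[2]),np.sin(v[2])
    return P@np.array([[c,-s,0],[s,c,0],[0,0,1]]).T+[v[0],v[1],0]
E
python3 - <<'E'
from h import *
from scipy.optimize import least_squares
top=[((112,405),(-.045,.18,.029)),((693,411),(-.045,-.18,.029)),((693,264),(.045,-.18,.029)),((118,262),(.045,.18,.029)),((518,142),(.105,-.07,.098)),((309,250),(.042,.05,.085)),((310,390),(-.042,.05,.085))]
side=[((100,487),(-.045,-.18,.029)),((279,482),(.045,-.18,.029)),((377,241),(.105,-.07,.098)),((192,381),(0,-.19,.085))]
T=np.array([p for p,_ in top])/4+[190,150]-.4; TP=np.array([p for _,p in top])
S=np.array([p for p,_ in side])/5+[290,180]-.4; SP=np.array([p for _,p in side])
f=lambda v:np.r_[(proj("top",b2w(v,TP))-T).ravel(),(proj("side",b2w(v,SP[:3]))-S[:3]).ravel()]
r=least_squares(f,[.45,.05,0]);print(r.x,np.degrees(r.x[2]));print(f(r.x).reshape(-1,2).round(1))
print("pulley",b2w(r.x,[0,.05,.085]))
np.save("bench.npy",r.x)
E
```

```text
[ 0.59118745  0.03971796 -0.03507872] -2.0098623217999534
[[-1.   0.2]
 [ 1.5 -0.1]
 [ 1.4  0.2]
 [-1.  -0.4]
 [ 0.3 -0.2]
 [ 1.2  0. ]
 [ 0.   0.6]
 [-0.  -2. ]
 [ 0.3 -2. ]
 [ 0.  -0.3]]
pulley [[0.59294103 0.0896872  0.085     ]]
```

```bash
python3 -m handwheel '[0,-0.143,0,0,0,0,1, 0,-0.143,0,0,0,0,1, 0,-0.143,0,0,0,0,1, 0,0,0,-0.046,0,-0.039,1, 0,0,0,-0.046,0,-0.039,1]'; python3 -m handwheel '[0,0,0,-0.046,0,-0.039,1, 0,0,0,-0.046,0,-0.039,1, 0,0,0,-0.046,0,-0.039,1, 0,0,0,-0.046,0,-0.039,1, 0,0,0,-0.046,0,-0.039,1]'
```

```text
time: 1.02
eef_pos: [0.3328, 0.4184, 0.3039]
orientation: [[0.034, 0.0, -0.999], [0.999, 0.0, 0.034], [0.0, -1.0, -0.0]]
wrist_force: [0.8, -0.0, 1.1]
finger_gap: 1.0
time: 1.65
eef_pos: [0.5201, 0.1807, 0.3041]
orientation: [[0.036, 0.001, -0.999], [0.999, 0.0, 0.036], [0.0, -1.0, -0.001]]
wrist_force: [0.3, 0.2, 0.2]
finger_gap: 0.999
```

```bash
python3 -m handwheel '[0,0,0,-0.044,0,-0.038,1, 0,0,0,-0.044,0,-0.038,1,0,0,0,0,0,0,1]'; python3 - <<'E'
from h import *
s=get_state();print(s["q"],s["eef_pos"])
im=get_image("wrist");cp=camera_params("wrist");print(cp)
v=np.load("bench.npy")
o=im[:,:,::-1].copy()
th=np.linspace(0,2*np.pi,60)
for y in(.043,.057):
  for p in proj("wrist",b2w(v,np.c_[.042*np.cos(th),0*th+y,.085+.042*np.sin(th)]),cp): cv2.circle(o,tuple(int(i) for i in p),1,(0,0,255),-1)
for y in(-.18,.18):
  for x in (-.045,.045):
    p=proj("wrist",b2w(v,[x,y,.029]),cp)[0]; print(p)
    cv2.circle(o,tuple(int(i) for i in p),3,(0,255,0),-1)
cv2.imwrite("pics/w1.png",o)
E
```

```text
time: 2.02
eef_pos: [0.5936, 0.0884, 0.3036]
orientation: [[0.041, 0.0, -0.999], [0.999, -0.001, 0.041], [-0.001, -1.0, -0.0]]
wrist_force: [-0.2, -0.2, 1.0]
finger_gap: 0.999
[-3.03862806e+00  1.27661373e+01  8.73088600e+01 -4.28164385e-02
  7.99037844e+01 -9.06981664e+01] [0.5935684  0.08838841 0.30359287]
{'K': array([[401.63914521,   0.        , 322.11532408],
       [  0.        , 401.63914521, 242.24546072],
       [  0.        ,   0.        ,   1.        ]]), 'world_to_cam': array([[ 3.96542986e-02,  9.99213221e-01,  6.89434677e-04,
        -1.13572264e-01],
       [-9.55054457e-01,  3.81046684e-02, -2.93971119e-01,
         6.00679462e-01],
       [-2.93766100e-01,  1.09987709e-02,  9.55814054e-01,
        -2.05964995e-01],
       [ 0.00000000e+00,  0.00000000e+00,  0.00000000e+00,
         1.00000000e+00]])}
[ 48.36998227 157.68961452]
[ 68.67614805 258.5221525 ]
[475.78440312 155.6665    ]
[465.08754901 256.71447032]
```

View pics/w1.png

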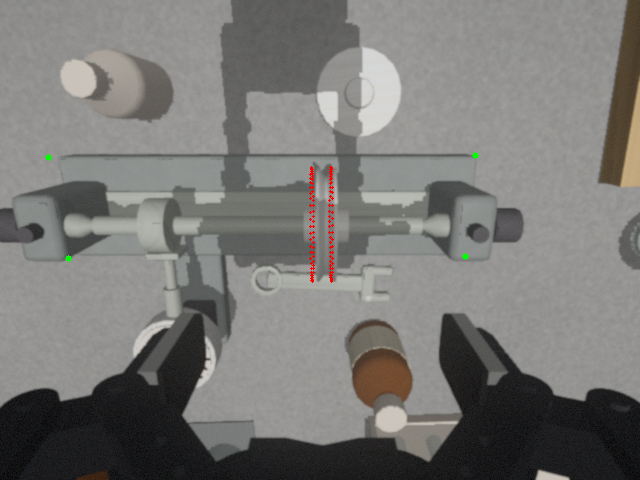

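```bash
python3 - <<'E'
from h import *
im=get_image("wrist");cp=camera_params("wrist")
v=np.load("bench.npy")
o=cv2.resize(im[140:300,240:400,::-1],None,fx=5,fy=5,interpolation=cv2.INTER_CUBIC)[:600*1]
a=o.copy()
th=np.linspace(0,2*np.pi,120)
for y in(.043,.057):
  for p in proj("wrist",b2w(v,np.c_[.042*np.cos(th),0*th+y,.085+.042*np.sin(th)]),cp): cv2.circle(a,tuple(int(i) for i in (p-[240,140])*5+2),1,(0,0,255),-1)
cv2.imwrite("pics/w2.png",np.hstack([o[:,200:600],a[:,200:600]]))
E
```

```text
(no output)
```

View pics/w2.png

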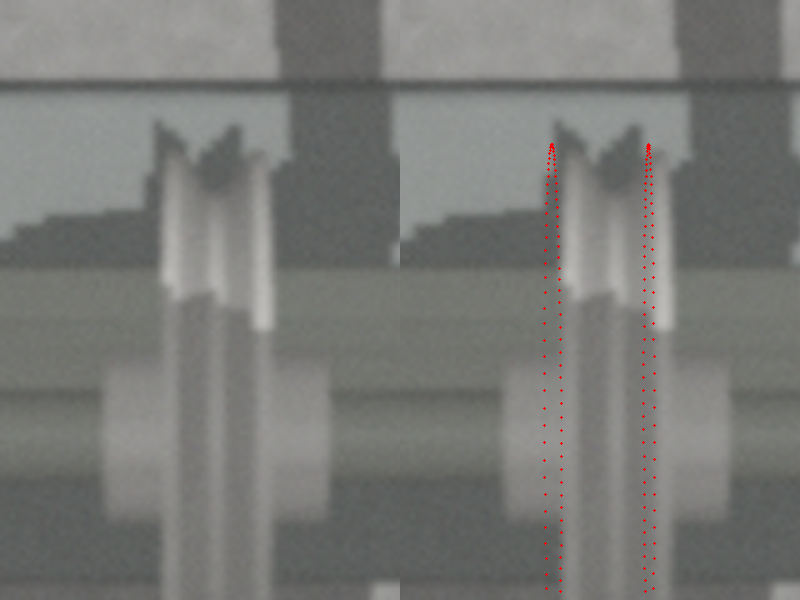

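```bash
python3 - <<'E'
from h import *
v=np.load("bench.npy"); v[:2]+=[.001,.001]
def run(cam,x0,y0,w,h,k):
    o=get_image(cam)[y0:y0+h,x0:x0+w,::-1]
    o=cv2.resize(o,None,fx=k,fy=k,interpolation=cv2.INTER_CUBIC); outs=[]
    th=np.linspace(0,2*np.pi,80)
    for dz in (None,.0057,-.0057):
        a=o.copy()
        if dz is not None:
          for y in (-.078,-.062):
            for p in proj(cam,b2w(v,np.c_[-.0019+.02*np.cos(th),0*th+y,.085+dz+.02*np.sin(th)])): cv2.circle(a,tuple(int(i) for i in (p-[x0,y0])*k+k/2),1,(0,0,255),-1)
        outs.append(a)
    cv2.imwrite(f"pics/ecc_{cam}.png",np.hstack(outs))
run("side",305,200,50,60,5)
run("wrist",120,180,60,80,4)
E
```

```text
(no output)
```

View pics/ecc_side.png

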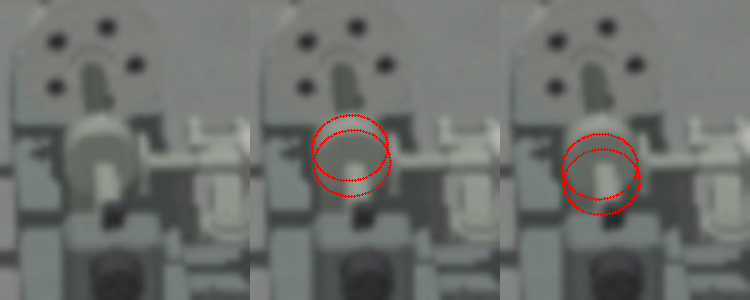

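View pics/ecc_wrist.png

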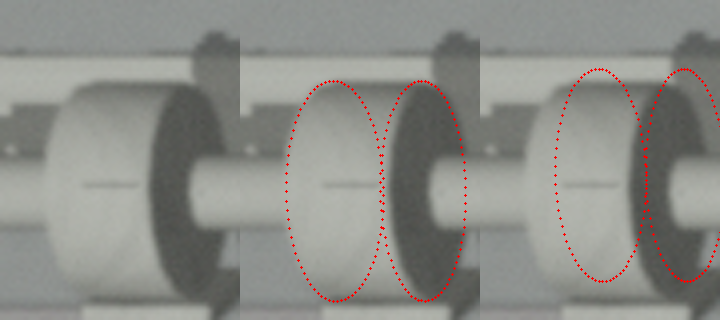

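```bash
python3 -m handwheel '[0.1745,0,0,0.002,0.0033,-0.038,1, 0.1745,0,0,0,0.0033,-0.038,1, 0.1745,0,0,0,0.0033,-0.038,1,0,0,0,0,0,0,1]'; python3 - <<'E'
from h import *
s=get_state();R=np.array(s["orientation"]);p=np.array(s["eef_pos"])
C=np.array([.594,.0905,.085]);print(s["q"]);print("axis in tool",R.T@(C-p), "tilt",np.degrees(np.arctan2(-R[0,1],-R[2,1])))
E
```

```text
time: 2.72
eef_pos: [0.6997, 0.0908, 0.2614]
orientation: [[0.035, -0.505, -0.862], [0.999, 0.018, 0.03], [0.0, -0.863, 0.505]]
wrist_force: [-0.3, -0.3, -2.2]
finger_gap: 1.002
[ -2.32953479  50.61412528  43.01891225  -0.19230699 116.72703657
 -90.3844412 ]
axis in tool [-0.0040059   0.20558942  0.0020269 ] tilt 30.34557503646516
```

```bash
python3 -m handwheel '[0,0,0,0,0,0,1]'; cat > g.py <<'E'
from h import *
def st():
    s=get_state();R=np.array(s["orientation"]);p=np.array(s["eef_pos"])
    C=np.array([.594,.0905,.085]);print("axis in tool",(R.T@(C-p)).round(4), "tilt",np.degrees(np.arctan2(-R[0,1],-R[2,1])).round(2),"xang",np.degrees(np.arctan2(R[0,0],R[1,0])).round(2),R[2,0].round(3),"F",np.round(s["wrist_force"],1),s["eef_pos"].round(4) if hasattr(s["eef_pos"],'round') else s["eef_pos"],round(s["time"],2))
E
python3 - <<'E'
from g import *
for i in range(5):
    st(); get_image("wrist")
E
```

```text
time: 2.85
eef_pos: [0.6987, 0.0913, 0.2766]
orientation: [[0.034, -0.488, -0.872], [0.999, 0.017, 0.03], [0.0, -0.872, 0.489]]
wrist_force: [-0.7, -0.4, 1.8]
finger_gap: 1.003
axis in tool [-0.0044  0.2183 -0.0023] tilt 29.24 xang 1.95 0.0 F [-0.7 -0.4  1.8] [0.6987 0.0913 0.2766] 2.85
axis in tool [-0.0042  0.2213 -0.003 ] tilt 28.98 xang 1.96 0.0 F [0.3 0.  0.6] [0.6987 0.0912 0.28  ] 2.9
axis in tool [-0.0041  0.2229 -0.0032] tilt 28.83 xang 1.97 -0.0 F [-0.5  0.5  1.1] [0.6988 0.091  0.2818] 2.95
axis in tool [-0.0039  0.2233 -0.0033] tilt 28.79 xang 1.98 -0.0 F [-1.1  0.1  0.6] [0.6988 0.0908 0.2823] 3.0
axis in tool [-0.0037  0.2231 -0.0033] tilt 28.81 xang 2.0 -0.0 F [ 0.  -0.5  0.3] [0.6988 0.0906 0.282 ] 3.05
```

```bash
python3 -m handwheel '[0,0,0,-0.002,0.04,-0.0015,1, 0,0,0,-0.002,0.04,-0.0015,1,0,0,0,0,0,0,1,0,0,0,0,0,0,1,0,0,0,0,0,0,1]'; python3 - <<'E'
from g import *
st(); im=get_image("wrist");cp=camera_params("wrist")
o=im[:,:,::-1].copy()
th=np.linspace(0,2*np.pi,120); v=np.load("bench.npy")
d=np.array([.594,.0905])-b2w(v,[0,.05,0])[0,:2]; v[:2]+=d
for y in(.043,.057):
  for p in proj("wrist",b2w(v,np.c_[.042*np.cos(th),0*th+y,.085+.042*np.sin(th)]),cp): cv2.circle(o,tuple(int(i) for i in p),1,(0,0,255),-1)
cv2.imwrite("pics/w3.png",o)
E
```

```text
time: 3.72
eef_pos: [0.6643, 0.0871, 0.208]
orientation: [[0.036, -0.484, -0.875], [0.999, 0.017, 0.031], [-0.0, -0.875, 0.484]]
wrist_force: [-0.1, 0.2, -0.5]
finger_gap: 0.999
axis in tool [0.0009 0.1417 0.0021] tilt 28.93 xang 2.05 -0.0 F [-0.1  0.2 -0.5] [0.6643 0.0871 0.208 ] 3.73
```

View pics/w3.png

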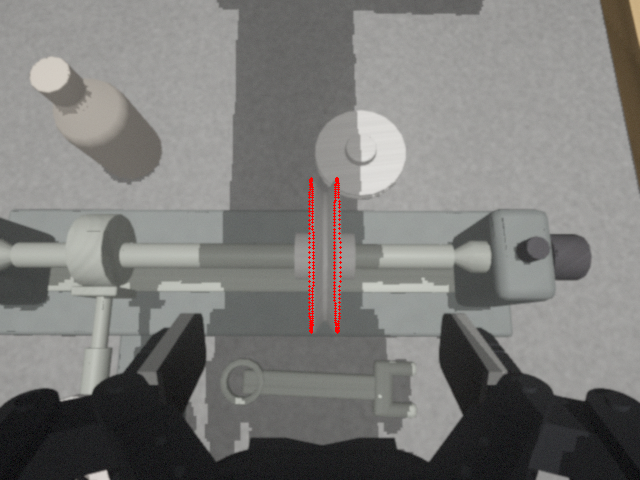

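```bash
python3 - <<'E'
import cv2
a=cv2.imread("pics/w3.png")[165:345,260:400]
from h import *
b=get_image("wrist")[165:345,260:400,::-1]
k=cv2.resize(np.hstack([b,a]),None,fx=2.85,fy=3.3,interpolation=cv2.INTER_CUBIC)
cv2.imwrite("pics/w4.png",np.clip(k.astype(float)*1.5-30,0,255))
E
```

```text
[ WARN:0@1.725] global loadsave.cpp:1063 imwrite_ Unsupported depth image for selected encoder is fallbacked to CV_8U.
```

View pics/w4.png

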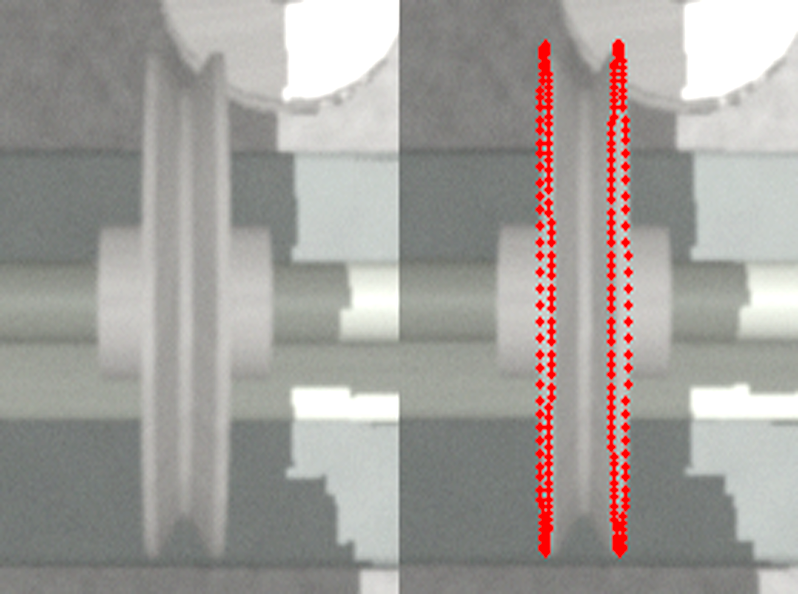

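```bash
sed -i 's/\[.594,.0905,.085\]/[.595,.0911,.0845]/' g.py; python3 -m handwheel '[0,0,0,0.0014,0.025,0.001,1, 0,0,0,0,0.025,0,1,0,0,0,0,0,0,1,0,0,0,0,0,0,1]'; python3 -c "
from g import *
st()
cv2.imwrite('pics/w5.png',get_image('wrist')[:,:,::-1])"
```

```text
time: 4.32
eef_pos: [0.6384, 0.0894, 0.1631]
orientation: [[0.036, -0.487, -0.873], [0.999, 0.017, 0.031], [-0.0, -0.873, 0.487]]
wrist_force: [1.0, -0.3, -0.2]
finger_gap: 0.997
axis in tool [ 0.0001  0.0898 -0.0003] tilt 29.13 xang 2.06 -0.0 F [ 1.  -0.3 -0.2] [0.6384 0.0894 0.1631] 4.33
```

View pics/w5.png

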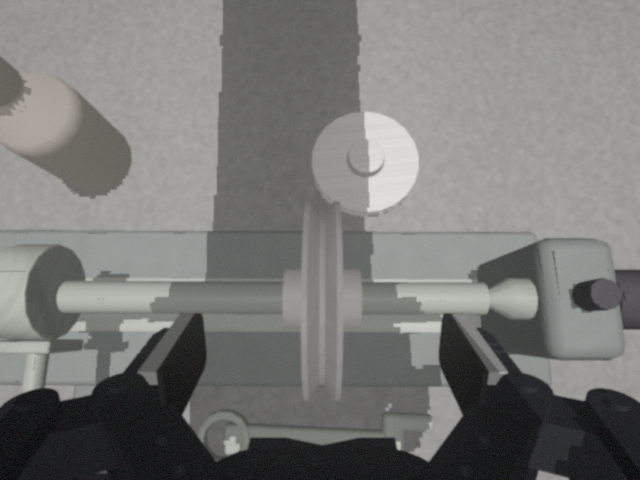

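```bash
python3 -m handwheel '[0,0,0,0,0,0,-1, 0,0,0,0,0,0,-1,0,0,0,0,0,0,-1,0,0,0,0,0,0,-1,0,0,0,0,0,0,-1]'; python3 -m handwheel '[0,0,0,0,0,0,-1, 0,0,0,0,0,0,-1]';  python3 -c "
from g import *
st()
cv2.imwrite('pics/w6.png',get_image('wrist')[:,:,::-1])"
```

```text
time: 5.0
eef_pos: [0.6375, 0.0893, 0.1619]
orientation: [[0.036, -0.489, -0.872], [0.999, 0.017, 0.032], [-0.0, -0.872, 0.489]]
wrist_force: [0.1, -1.3, 0.5]
finger_gap: 0.151
time: 5.25
eef_pos: [0.6375, 0.0893, 0.1619]
orientation: [[0.036, -0.489, -0.872], [0.999, 0.017, 0.032], [-0.0, -0.872, 0.489]]
wrist_force: [0.4, -1.8, 1.8]
finger_gap: 0.152
axis in tool [ 0.0003  0.0883 -0.0008] tilt 29.25 xang 2.06 -0.0 F [ 0.4 -1.8  1.8] [0.6375 0.0893 0.1619] 5.25
```

View pics/w6.png

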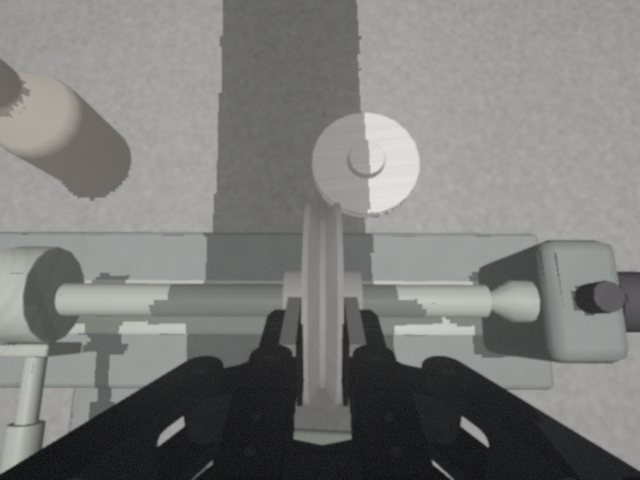

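```bash
python3 -m handwheel '[-0.1,0,0,0,0.0004,0.0088,-1, -0.1,0,0,0,0.0004,0.0088,-1,-0.1,0,0,0,0.0004,0.0088,-1,0,0,0,0,0,0,-1,0,0,0,0,0,0,-1]';   python3 -c "
from g import *
st()
cv2.imwrite('pics/w7.png',get_image('wrist')[:,:,::-1])
o=get_image('top')[150:270,190:390,::-1]
cv2.imwrite('pics/t7.png',cv2.resize(o,None,fx=4,fy=4,interpolation=cv2.INTER_CUBIC))"
```

```text
time: 5.92
eef_pos: [0.6129, 0.0902, 0.1713]
orientation: [[0.036, -0.21, -0.977], [0.999, 0.007, 0.035], [-0.0, -0.978, 0.211]]
wrist_force: [-0.4, -2.1, 1.0]
finger_gap: 0.153
axis in tool [ 0.0003  0.0886 -0.0007] tilt 12.14 xang 2.06 -0.0 F [-0.4 -2.1  1. ] [0.6129 0.0902 0.1713] 5.92
```

View pics/t7.png

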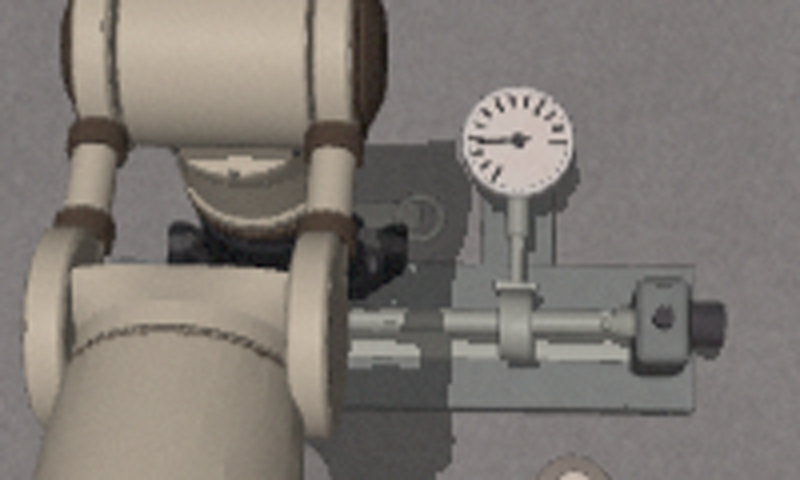

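```bash
python3 -m handwheel '[-0.14,0,0,0,0.0009,0.0124,-1, -0.14,0,0,0,0.0009,0.0124,-1,-0.14,0,0,0,0.0009,0.0124,-1,-0.14,0,0,0,0.0009,0.0124,-1,0,0,0,0,0,0,-1]';   python3 -m handwheel '[0,0,0,0,0,0,-1]'; python3 -c "
from g import *
st()
o=get_image('top')[150:270,190:390,::-1]
cv2.imwrite('pics/t8.png',cv2.resize(o,None,fx=4,fy=4,interpolation=cv2.INTER_CUBIC))"
```

```text
time: 6.65
eef_pos: [0.563, 0.0921, 0.1671]
orientation: [[0.036, 0.344, -0.938], [0.999, -0.012, 0.034], [-0.0, -0.939, -0.344]]
wrist_force: [3.7, -2.7, -4.8]
finger_gap: 0.151
time: 6.78
eef_pos: [0.5634, 0.092, 0.1672]
orientation: [[0.036, 0.34, -0.94], [0.999, -0.012, 0.034], [0.0, -0.941, -0.34]]
wrist_force: [-1.8, -3.3, 0.9]
finger_gap: 0.152
axis in tool [ 0.0002  0.0885 -0.0016] tilt -19.85 xang 2.06 0.0 F [-1.8 -3.3  0.9] [0.5634 0.092  0.1672] 6.78
```

View pics/t8.png

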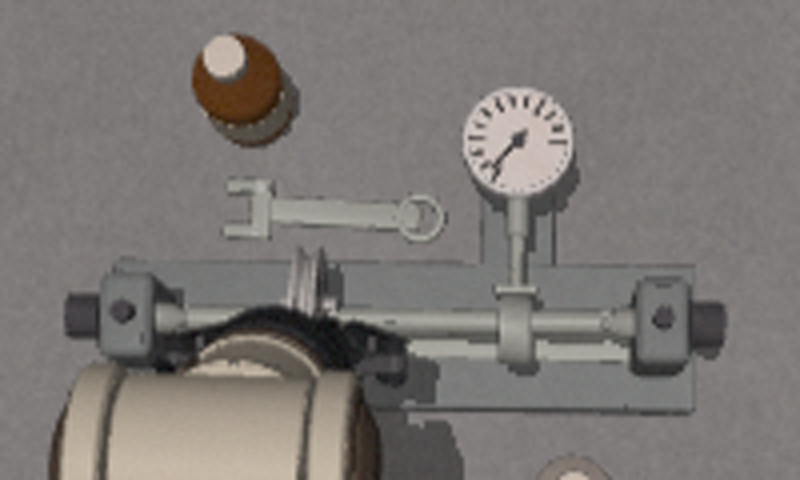

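```bash
python3 -m handwheel '[-0.13,0,0,0,0.0008,0.0115,-1, -0.13,0,0,0,0.0008,0.0115,-1,-0.13,0,0,0,0.0008,0.0115,-1,0,0,0,0,0,0,-1,0,0,0,0,0,0,-1]'; python3 -c "
from g import *
st()
o=get_image('top')[165:205,300:340,::-1]
cv2.imwrite('pics/t9.png',cv2.resize(o,None,fx=10,fy=10,interpolation=cv2.INTER_CUBIC))"; python3 -m handwheel '[-0.13,0,0,0,0.0008,0.0115,-1, -0.13,0,0,0,0.0008,0.0115,-1,0,0,0,0,0,0,-1,0,0,0,0,0,0,-1]'; python3 -c "
from g import *
st()
o=get_image('top')[165:205,300:340,::-1]
o=cv2.resize(o,None,fx=10,fy=10,interpolation=cv2.INTER_CUBIC)
cv2.imwrite('pics/t10.png',np.hstack([cv2.imread('pics/t9.png'),o]))
cv2.imwrite('pics/s10.png',get_image('side')[:,:,::-1])"
```

```text
time: 7.45
eef_pos: [0.5299, 0.0933, 0.1474]
orientation: [[0.035, 0.658, -0.752], [0.999, -0.022, 0.028], [0.002, -0.753, -0.658]]
wrist_force: [-19.9, -5.9, 3.3]
finger_gap: 0.146
axis in tool [-0.      0.0902 -0.0076] tilt -41.16 xang 2.03 0.002 F [-19.9  -5.9   3.3] [0.5299 0.0933 0.1474] 7.45
time: 8.0
eef_pos: [0.523, 0.0895, 0.1516]
orientation: [[-0.003, 0.683, -0.73], [0.999, 0.031, 0.025], [0.04, -0.73, -0.683]]
wrist_force: [29.3, 28.3, -25.6]
finger_gap: 0.15
axis in tool [-0.0013  0.0982 -0.0067] tilt -43.11 xang -0.18 0.04 F [ 29.3  28.3 -25.6] [0.523  0.0895 0.1516] 8.0
```

View pics/t10.png

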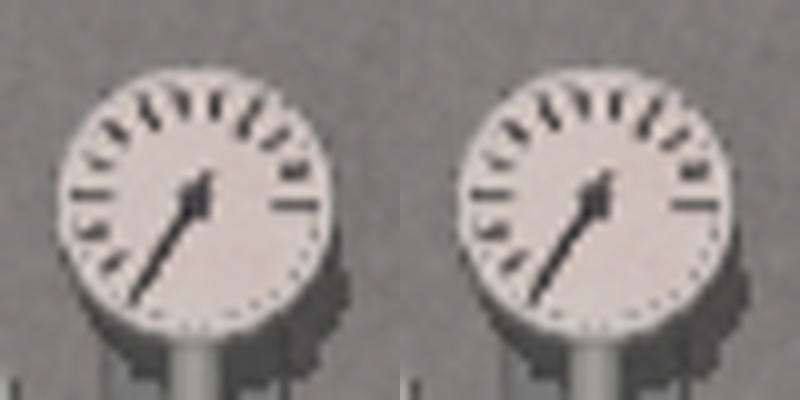

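View pics/s10.png

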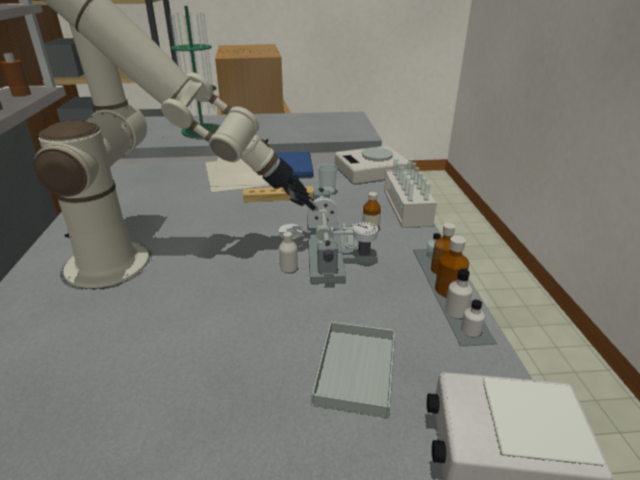

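The needle now sits on the low end tick. The forces have risen because a joint limit is probably near, so I check the joints and then let go.

```bash
python3 -c "
from g import *
print(get_state()['q']);st()"; python3 -m handwheel '[0,0,0,0,0,0,1, 0,0,0,0,0,0,1,0,0,0,0,0,0,1,0,0,0,0,0,0,1]'; python3 -c "
from g import *
print(get_state()['q']);st()"
```

```text
[  -5.99627608   -3.2674555   131.93964854   34.78133814   10.32271331
 -127.32726943]
axis in tool [-0.0013  0.0982 -0.0067] tilt -43.11 xang -0.18 0.04 F [ 29.2  27.8 -25. ] [0.523  0.0895 0.1516] 8.1
time: 8.6
eef_pos: [0.5246, 0.0848, 0.1544]
orientation: [[0.005, 0.691, -0.723], [0.999, 0.02, 0.026], [0.033, -0.723, -0.69]]
wrist_force: [-0.6, -0.4, -1.0]
finger_gap: 0.975
[  -6.35895079   -3.56241672  132.04171216   34.60832749    9.80421189
 -127.31827696]
axis in tool [ 0.0043  0.0993 -0.0026] tilt -43.7 xang 0.29 0.033 F [-0.6 -0.4 -1. ] [0.5246 0.0848 0.1544] 8.6
```

```bash
python3 -m handwheel '[0.14,0,0,0,0.0009,-0.0138,1, 0.14,0,0,0,0.0009,-0.0138,1,0.14,0,0.015,0.003,0.0009,-0.0138,1,0.14,0,0.015,0.003,0.0009,-0.0138,1,0.14,0,0.015,0.003,0.0009,-0.0138,1]';   python3 -m handwheel '[0,0,0,0,0,0,1,0,0,0,0,0,0,1]'; python3 -c "
from g import *
print(get_state()['q']);st()"
```

```text
time: 9.22
eef_pos: [0.5846, 0.096, 0.1824]
orientation: [[0.009, 0.096, -0.995], [1.0, -0.002, 0.009], [-0.001, -0.995, -0.096]]
wrist_force: [0.4, -0.6, 0.4]
finger_gap: 0.996
time: 9.48
eef_pos: [0.5829, 0.0961, 0.1807]
orientation: [[0.008, 0.1, -0.995], [1.0, -0.001, 0.008], [-0.0, -0.995, -0.1]]
wrist_force: [0.3, 0.3, 0.1]
finger_gap: 1.001
[ -2.42603998  15.34021359  99.02952394   0.2236415   59.91991821
 -92.05424648]
axis in tool [-0.0049  0.0969 -0.0025] tilt -5.71 xang 0.47 -0.0 F [0.3 0.3 0.1] [0.5829 0.0961 0.1807] 9.47
```

```bash
python3 -m handwheel '[0.148,0.009,0,-0.0017,0.001,-0.0145,1, 0.148,0.009,0,-0.0017,0.001,-0.0145,1,0.148,0.009,0,-0.0017,0.001,-0.0145,1,0.148,0,0,0,0.001,-0.0145,1,0.148,0,0,0,0.001,-0.0145,1]';   python3 -m handwheel '[0.148,0,0,0,0.001,-0.0145,1,0,0,0,0,0,0,1,0,0,0,0,0,0,1,0,0,0,0,0,0,1]'; python3 -c "
from g import *
print(get_state()['q']);st()
o=get_image('top')[165:205,300:340,::-1]
o=cv2.resize(o,None,fx=10,fy=10,interpolation=cv2.INTER_CUBIC)
cv2.imwrite('pics/t11.png',o)
cv2.imwrite('pics/w11.png',get_image('wrist')[:,:,::-1])"
```

```text
time: 10.1
eef_pos: [0.6521, 0.0891, 0.1633]
orientation: [[0.035, -0.599, -0.8], [0.999, 0.019, 0.03], [-0.003, -0.8, 0.6]]
wrist_force: [0.8, -0.3, 0.6]
finger_gap: 1.001
time: 10.6
eef_pos: [0.6636, 0.0891, 0.1569]
orientation: [[0.035, -0.705, -0.708], [0.999, 0.022, 0.027], [-0.003, -0.709, 0.705]]
wrist_force: [0.5, 0.1, -0.3]
finger_gap: 1.001
[ -2.49267696  59.2825891   44.86349771  -0.58261114 120.69962565
 -90.51713104]
axis in tool [-0.0001  0.0997 -0.0024] tilt 44.84 xang 1.98 -0.003 F [ 0.5  0.1 -0.3] [0.6636 0.0891 0.1569] 10.6
```

View pics/w11.png

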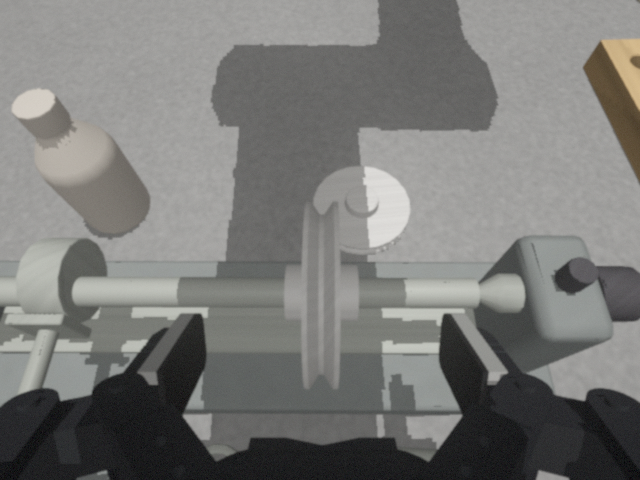

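View pics/t11.png

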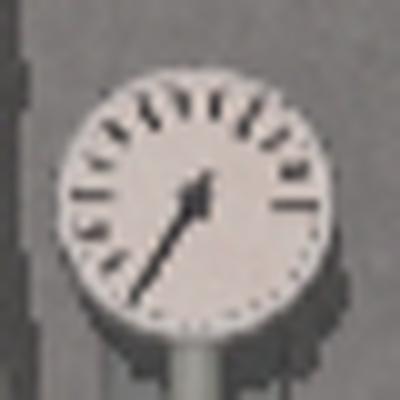

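```bash
python3 -m handwheel '[0,0,0,0,0.0107,-0.0022,1, 0,0,0,0,0,0,1,0,0,0,0,0,0,-1,0,0,0,0,0,0,-1,0,0,0,0,0,0,-1]';   python3 -m handwheel '[0,0,0,0,0,0,-1,0,0,0,0,0,0,-1,0,0,0,0,0,0,-1,0,0,0,0,0,0,-1]'; python3 -c "
from g import *
st()"
```

```text
time: 11.32
eef_pos: [0.6574, 0.0891, 0.1443]
orientation: [[0.035, -0.709, -0.705], [0.999, 0.022, 0.027], [-0.004, -0.705, 0.709]]
wrist_force: [-0.2, -0.2, -0.3]
finger_gap: 0.376
time: 11.82
eef_pos: [0.6575, 0.0887, 0.1444]
orientation: [[0.035, -0.709, -0.705], [0.999, 0.022, 0.028], [-0.004, -0.705, 0.709]]
wrist_force: [1.0, -4.5, 0.5]
finger_gap: 0.154
axis in tool [0.0004 0.0865 0.0016] tilt 45.13 xang 2.01 -0.004 F [ 1.  -4.5  0.5] [0.6575 0.0887 0.1444] 11.82
```

```bash
python3 -m handwheel '[-0.134,0,0,0,0.0008,0.0116,-1, -0.134,0,0,0,0.0008,0.0116,-1,-0.134,0,0,0,0.0008,0.0116,-1,-0.134,0,0,0,0.0008,0.0116,-1,-0.134,0,0,0,0.0008,0.0116,-1]'; python3 -m handwheel '[-0.134,0,0,0,0.0008,0.0116,-1, -0.134,0,0,0,0.0008,0.0116,-1,-0.134,0,0,0,0.0008,0.0116,-1,0,0,0,0,0,0,-1,0,0,0,0,0,0,-1]'; python3 -c "
from g import *
print(get_state()['q']);st()"
```

```text
time: 12.45
eef_pos: [0.6074, 0.0906, 0.1695]
orientation: [[0.036, -0.107, -0.994], [0.999, 0.0, 0.036], [-0.004, -0.994, 0.107]]
wrist_force: [9.4, -3.3, -10.0]
finger_gap: 0.156
time: 13.08
eef_pos: [0.5721, 0.092, 0.1673]
orientation: [[0.035, 0.283, -0.958], [0.999, -0.014, 0.033], [-0.004, -0.959, -0.283]]
wrist_force: [1.6, -3.1, 0.5]
finger_gap: 0.156
[-2.81790857e+00  9.87305377e+00  1.08335833e+02  2.43002247e-02
  4.53343207e+01 -9.08290496e+01]
axis in tool [0.0003 0.0859 0.0015] tilt -16.44 xang 2.03 -0.004 F [ 1.6 -3.1  0.5] [0.5721 0.092  0.1673] 13.07
```

```bash
python3 -m handwheel '[-0.13,0,0,0,0.0008,0.0112,-1, -0.13,0,0,0,0.0008,0.0112,-1,0,0,0,0,0,0,-1,0,0,0,0,0,0,-1]'; python3 -c "
from g import *
print(get_state()['q'][4]);st()
o=get_image('top')[165:205,300:340,::-1]
o=cv2.resize(o,None,fx=10,fy=10,interpolation=cv2.INTER_CUBIC)
cv2.imwrite('pics/t12.png',o)"
```

```text
time: 13.58
eef_pos: [0.5508, 0.0928, 0.1581]
orientation: [[0.036, 0.517, -0.855], [0.999, -0.021, 0.029], [-0.003, -0.856, -0.518]]
wrist_force: [-10.5, -4.4, 11.6]
finger_gap: 0.151
25.370656188847846
axis in tool [0.0001 0.0858 0.0002] tilt -31.15 xang 2.05 -0.003 F [-10.5  -4.4  11.6] [0.5508 0.0928 0.1581] 13.57
```

View pics/t12.png

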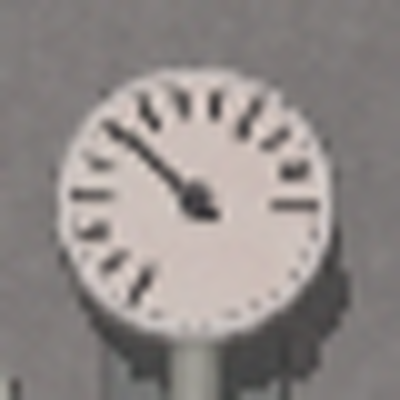

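```bash
python3 -m handwheel '[0,0,0,0,0,0,1,0,0,0,0,0,0,1,0,0,0,0,0,0,1,0,0,0,0,0,0,1]'; python3 -m handwheel '[0.134,0,0,0,0.0008,-0.012,1, 0.134,0,0,0,0.0008,-0.012,1,0.134,0,0,0,0.0008,-0.012,1,0.134,0,0,0,0.0008,-0.012,1,0.134,0,0,0,0.0008,-0.012,1]';python3 -m handwheel '[0.134,0,0,0,0.0008,-0.012,1, 0.134,0,0,0,0.0008,-0.012,1,0.134,0,0,0,0.0008,-0.012,1,0.134,0,0,0,0.0008,-0.012,1,0.134,0,0,0,0.0008,-0.012,1]';python3 -m handwheel '[0,0,0,0,0,0,1,0,0,0,0,0,0,1,0,0,0,0,0,0,1]'; python3 -c "
from g import *
print(get_state()['q'][4]);st()
o=get_image('top')[165:205,300:340,::-1]
o=cv2.resize(o,None,fx=10,fy=10,interpolation=cv2.INTER_CUBIC)
w=cv2.resize(get_image('wrist')[200:480,120:520,::-1],(571,400))
cv2.imwrite('pics/t13.png',np.hstack([o[:,:229],w]))"
```

```text
time: 14.12
eef_pos: [0.5509, 0.0931, 0.1569]
orientation: [[0.035, 0.516, -0.856], [0.999, -0.021, 0.028], [-0.004, -0.856, -0.517]]
wrist_force: [0.9, -0.2, 0.5]
finger_gap: 0.975
time: 14.75
eef_pos: [0.6094, 0.091, 0.1698]
orientation: [[0.035, -0.129, -0.991], [0.999, 0.001, 0.035], [-0.004, -0.992, 0.129]]
wrist_force: [0.5, -0.2, 0.1]
finger_gap: 0.999
time: 15.38
eef_pos: [0.6621, 0.089, 0.1429]
orientation: [[0.035, -0.717, -0.696], [0.999, 0.023, 0.027], [-0.004, -0.697, 0.717]]
wrist_force: [1.3, -0.5, 0.8]
finger_gap: 1.0
time: 15.75
eef_pos: [0.662, 0.0892, 0.1459]
orientation: [[0.035, -0.711, -0.702], [0.999, 0.022, 0.027], [-0.004, -0.703, 0.711]]
wrist_force: [-0.9, -0.2, 0.5]
finger_gap: 1.003
120.28586902960076
axis in tool [-0.0001  0.0908  0.0034] tilt 45.34 xang 1.98 -0.004 F [-0.9 -0.2  0.5] [0.662  0.0892 0.1459] 15.75
```

View pics/t13.png

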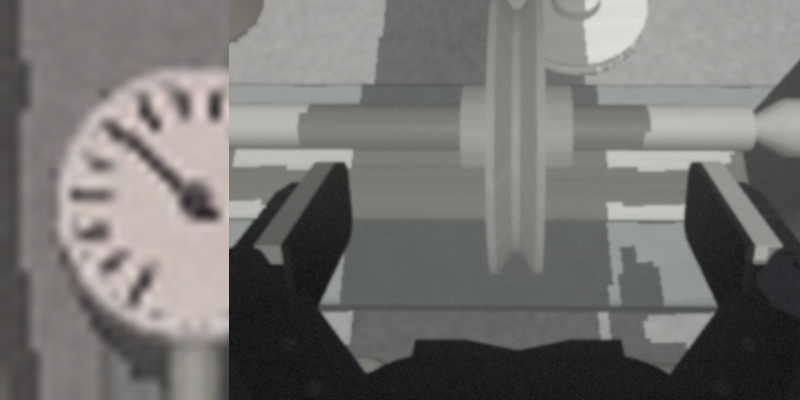

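Still the same reading after release. Next comes the third grip, with a stroke of about 68°.

```bash
python3 -m handwheel '[0,0,0,0,0.003,0.003,1, 0,0,0,0,0,0,-1,0,0,0,0,0,0,-1,0,0,0,0,0,0,-1,0,0,0,0,0,0,-1]';   python3 -m handwheel '[0,0,0,0,0,0,-1,0,0,0,0,0,0,-1,0,0,0,0,0,0,-1,0,0,0,0,0,0,-1]'; python3 -c "
from g import *
st()"
```

```text
time: 16.48
eef_pos: [0.6574, 0.0888, 0.143]
orientation: [[0.035, -0.715, -0.699], [0.999, 0.022, 0.028], [-0.005, -0.699, 0.715]]
wrist_force: [7.2, -4.2, 7.8]
finger_gap: 0.151
time: 16.98
eef_pos: [0.6574, 0.0888, 0.1431]
orientation: [[0.035, -0.714, -0.699], [0.999, 0.022, 0.028], [-0.004, -0.699, 0.715]]
wrist_force: [0.2, -4.3, -0.3]
finger_gap: 0.151
axis in tool [0.0004 0.0857 0.0018] tilt 45.6 xang 2.01 -0.004 F [ 0.2 -4.3 -0.3] [0.6574 0.0888 0.1431] 16.98
```

```bash
python3 -m handwheel '[-0.134,0,0,0,0.0008,0.0115,-1, -0.134,0,0,0,0.0008,0.0115,-1,-0.134,0,0,0,0.0008,0.0115,-1,-0.134,0,0,0,0.0008,0.0115,-1,-0.134,0,0,0,0.0008,0.0115,-1]'; python3 -m handwheel '[-0.134,0,0,0,0.0008,0.0115,-1, -0.134,0,0,0,0.0008,0.0115,-1,-0.134,0,0,0,0.0008,0.0115,-1,0,0,0,0,0,0,-1,0,0,0,0,0,0,-1]'; python3 -m handwheel '[-0.1,0,0,0,0.0005,0.0085,-1,0,0,0,0,0,0,-1,0,0,0,0,0,0,-1]'; python3 -c "
from g import *
print(get_state()['q'][4]);st()
o=get_image('top')[165:205,300:340,::-1]
o=cv2.resize(o,None,fx=10,fy=10,interpolation=cv2.INTER_CUBIC)
cv2.imwrite('pics/t14.png',o)"
```

```text
time: 17.6
eef_pos: [0.6082, 0.0906, 0.1684]
orientation: [[0.036, -0.115, -0.993], [0.999, 0.0, 0.036], [-0.004, -0.993, 0.115]]
wrist_force: [10.4, -4.6, -10.8]
finger_gap: 0.153
time: 18.23
eef_pos: [0.5734, 0.0919, 0.1668]
orientation: [[0.035, 0.276, -0.96], [0.999, -0.014, 0.033], [-0.004, -0.961, -0.276]]
wrist_force: [3.5, -4.1, -0.7]
finger_gap: 0.152
time: 18.6
eef_pos: [0.5651, 0.0922, 0.1642]
orientation: [[0.035, 0.369, -0.929], [0.999, -0.017, 0.032], [-0.004, -0.929, -0.37]]
wrist_force: [0.2, -4.9, 4.6]
finger_gap: 0.153
38.38297932767097
axis in tool [0.0002 0.0851 0.0017] tilt -21.68 xang 2.03 -0.004 F [ 0.2 -4.9  4.6] [0.5651 0.0922 0.1642] 18.6
```

View pics/t14.png

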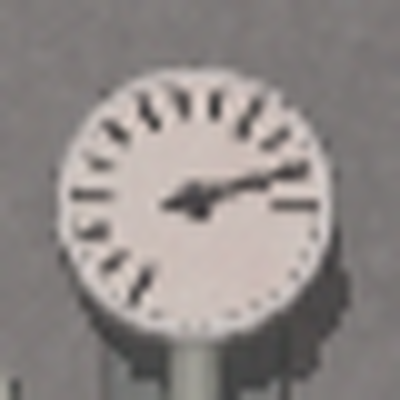

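```bash
python3 -m handwheel '[0,0,0,0,0,0,1,0,0,0,0,0,0,1,0,0,0,0,0,0,1,0,0,0,0,0,0,1]'; python3 -m handwheel '[0.14,0,0,0,0.0008,-0.0119,1, 0.14,0,0,0,0.0008,-0.0119,1,0.14,0,0,0,0.0008,-0.0119,1,0.14,0,0,0,0.0008,-0.0119,1,0,0,0,0,0,0,1]'; python3 -m handwheel '[0,0,0,0,0.001,0.001,1,0,0,0,0,0,0,1]'; python3 -c "
from g import *
st()
o=get_image('top')[165:205,300:340,::-1]
o=cv2.resize(o,None,fx=10,fy=10,interpolation=cv2.INTER_CUBIC)
cv2.imwrite('pics/t15.png',o)"
```

```text
time: 19.15
eef_pos: [0.5641, 0.0927, 0.1625]
orientation: [[0.034, 0.366, -0.93], [0.999, -0.016, 0.031], [-0.004, -0.931, -0.366]]
wrist_force: [-0.2, 0.2, 0.6]
finger_gap: 0.981
time: 19.77
eef_pos: [0.6123, 0.0906, 0.1659]
orientation: [[0.035, -0.184, -0.982], [0.999, 0.003, 0.035], [-0.004, -0.983, 0.184]]
wrist_force: [-0.7, 0.3, -0.0]
finger_gap: 0.999
time: 20.02
eef_pos: [0.609, 0.0912, 0.1669]
orientation: [[0.034, -0.183, -0.983], [0.999, 0.003, 0.034], [-0.004, -0.983, 0.183]]
wrist_force: [-0.3, 0.3, 0.2]
finger_gap: 0.999
axis in tool [-0.0003  0.0836 -0.0012] tilt 10.52 xang 1.97 -0.004 F [-0.3  0.3  0.2] [0.609  0.0912 0.1669] 20.02
```

View pics/t15.png

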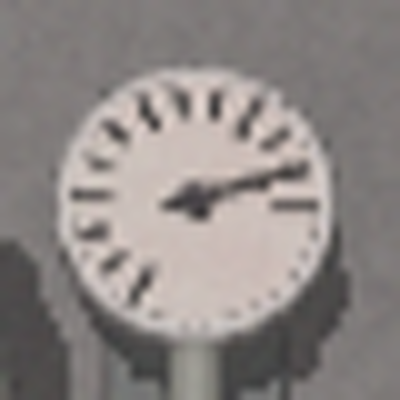

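```bash
python3 -m handwheel '[0,0,0,0,-0.005,-0.001,1, 0,0,0,0,0,0,-1,0,0,0,0,0,0,-1,0,0,0,0,0,0,-1,0,0,0,0,0,0,-1]';   python3 -m handwheel '[0,0,0,0,0,0,-1,0,0,0,0,0,0,-1,0,0,0,0,0,0,-1,0,0,0,0,0,0,-1]'; python3 -c "
from g import *
st()"
```

```text
time: 20.7
eef_pos: [0.6119, 0.0905, 0.1713]
orientation: [[0.035, -0.184, -0.982], [0.999, 0.002, 0.035], [-0.004, -0.983, 0.184]]
wrist_force: [-1.6, -2.0, 10.5]
finger_gap: 0.151
time: 21.2
eef_pos: [0.6119, 0.0905, 0.1713]
orientation: [[0.035, -0.184, -0.982], [0.999, 0.002, 0.035], [-0.004, -0.983, 0.184]]
wrist_force: [-1.6, -3.6, 1.1]
finger_gap: 0.151
axis in tool [0.0004 0.0884 0.0007] tilt 10.58 xang 2.0 -0.004 F [-1.6 -3.6  1.1] [0.6119 0.0905 0.1713] 21.2
```

```bash
python3 -m handwheel '[-0.14,0,0,0,0.0009,0.0123,-1,-0.14,0,0,0,0.0009,0.0123,-1,-0.14,0,0,0,0.0009,0.0123,-1,-0.14,0,0,0,0.0009,0.0123,-1,0,0,0,0,0,0,-1]'; python3 -m handwheel '[0,0,0,0,0,0,-1,0,0,0,0,0,0,-1]'; python3 -c "
from g import *
st()
o=get_image('top')[165:205,300:340,::-1]
o=cv2.resize(o,None,fx=10,fy=10,interpolation=cv2.INTER_CUBIC)
cv2.imwrite('pics/t16.png',o)"
```

```text
time: 21.82
eef_pos: [0.5624, 0.0923, 0.1668]
orientation: [[0.035, 0.37, -0.928], [0.999, -0.017, 0.031], [-0.004, -0.929, -0.37]]
wrist_force: [-1.8, -5.2, 1.1]
finger_gap: 0.151
time: 22.08
eef_pos: [0.563, 0.0923, 0.1669]
orientation: [[0.035, 0.365, -0.93], [0.999, -0.016, 0.031], [-0.004, -0.931, -0.365]]
wrist_force: [-9.1, -5.3, 8.6]
finger_gap: 0.149
axis in tool [0.0002 0.0884 0.0003] tilt -21.39 xang 2.01 -0.004 F [-9.1 -5.3  8.6] [0.563  0.0923 0.1669] 22.07
```

View pics/t16.png

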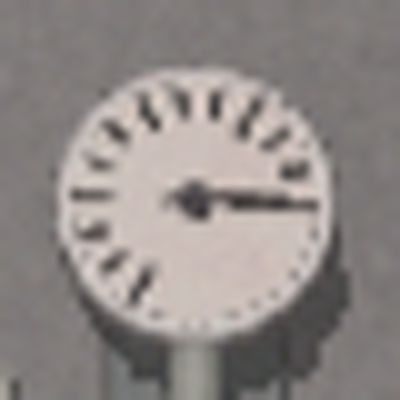

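The needle is on the high end tick. I release and retreat, then check.

```bash
python3 -m handwheel '[0,0,0,0,0,0,1,0,0,0,0,0,0,1,0,0,0,0,0,0,1,0,0,0,0,0,0,1]'; python3 -m handwheel '[0,0,0,0,-0.03,0,1,0,0,0,0,-0.04,0,1,0.1,0,0,0,-0.04,0,1,0.1,0,0,0,-0.03,0,1,0.1,0,0,0,0,0,1]';python3 -m handwheel '[0,0,0,0,0,0,1,0,0,0,0,0,0,1,0,0,0,0,0,0,1]'; python3 -c "
from g import *
print(get_state()['q'][4]);st()
o=get_image('top')[165:205,300:340,::-1]
o=cv2.resize(o,None,fx=10,fy=10,interpolation=cv2.INTER_CUBIC)
s=cv2.resize(get_image('side')[190:270,290:390,::-1],(500,400),interpolation=cv2.INTER_CUBIC)
cv2.imwrite('pics/t17.png',np.hstack([o[:,100:],s]))
cv2.imwrite('pics/w17.png',get_image('wrist')[:,:,::-1])
cv2.imwrite('pics/T17.png',get_image('top')[:,:,::-1])"
```

```text
time: 22.62
eef_pos: [0.5635, 0.0927, 0.1664]
orientation: [[0.035, 0.366, -0.93], [0.999, -0.016, 0.031], [-0.004, -0.93, -0.367]]
wrist_force: [0.7, -1.0, 0.8]
finger_gap: 0.976
time: 23.25
eef_pos: [0.516, 0.0948, 0.3015]
orientation: [[0.035, 0.079, -0.996], [0.999, -0.006, 0.034], [-0.004, -0.997, -0.079]]
wrist_force: [0.1, 0.1, -0.0]
finger_gap: 1.001
time: 23.62
eef_pos: [0.5144, 0.0948, 0.297]
orientation: [[0.035, 0.075, -0.997], [0.999, -0.006, 0.034], [-0.004, -0.997, -0.075]]
wrist_force: [0.1, -0.0, -0.5]
finger_gap: 1.001
73.7018093141979
axis in tool [-1.000e-04  2.179e-01 -6.450e-02] tilt -4.29 xang 1.99 -0.004 F [ 0.1 -0.  -0.5] [0.5144 0.0948 0.297 ] 23.62
```

View pics/t17.png

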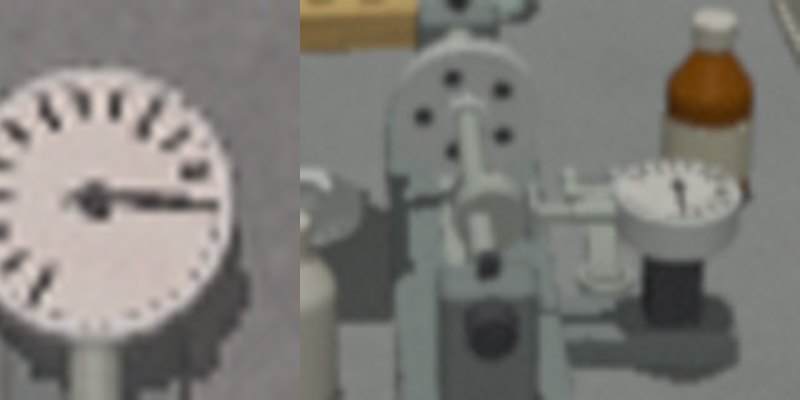

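View pics/w17.png

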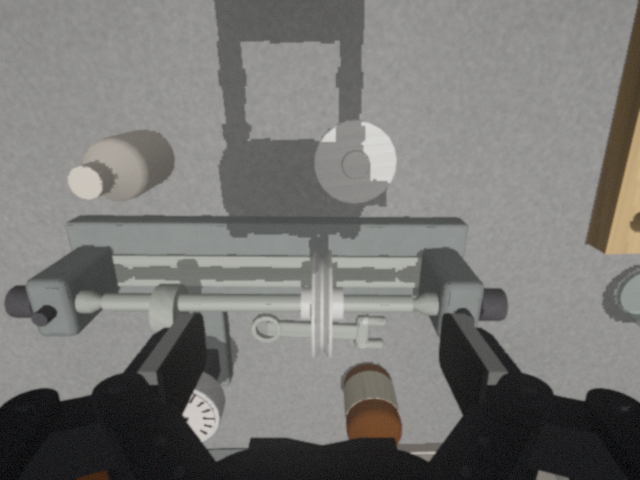

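View pics/T17.png

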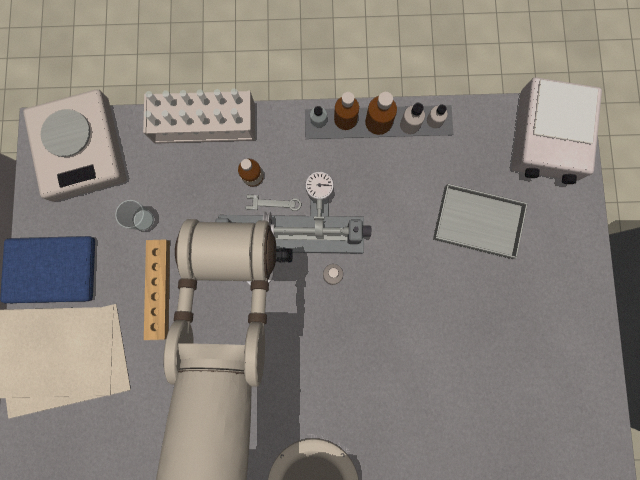

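```bash
python3 -c "
from plant import *
print(finish_job(), get_state()['time'])"
```

```text
the job is handed in; nothing more can be done
the job is handed in; nothing more can be done
```

The shaft now stands at its highest gauge reading with the gripper clear, and I handed the job in at about 24 s. Getting there took four pinch-and-carry strokes on the pulley, about 250° in all, always with its top moving towards the robot.

- **Low reading:** the needle reached the low end tick at the end of the first stroke. By my angle estimate, the low spot was passed by a few degrees.
- **High reading:** the needle is on the high end tick. The needle readings along the way and the angle the arm turned put the shaft within about a degree of 180° from low. After I let go and retreated, the needle had not moved.
- **Other things on the bench:** I never took the gripper to the gauge or its plunger. The last pictures show the spanner, both bottles, the tray, the rack and the spare pulley where they were.
- **One rough spot:** the first stroke ended with the fifth joint close to its lower limit. It came to 9.80° against 9.74°, and the wrist force rose to about 48 N before I released. Later strokes stopped short of that, with no more than about 16 N.
- **Small disagreement:** the bench position from my first image fit was 1–2 mm off what the wrist camera showed. I used the wrist camera's position for gripping.

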